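Load a reagent pack into the analyser's spring-fed magazine

ROBOT

A 6-joint arm with a two-finger parallel gripper is mounted at the origin on the work surface. World frame = base frame: x ahead of the robot, y to its left, z up, the work surface at z = 0. Lengths are in m, angles in degrees, forces in N, time in s.
With the tool pointing down it reaches from about 0.4 to 0.825 m from the base axis. Payload 7 kg.
Tool frame: the origin (TCP) lies on the centre line of the jaws, within the pads' length; the fingertips stand 11 mm ahead of it and the grasp point (between the pads) lies 8 mm behind it; z points along the fingers, y is the direction in which the jaws open and shut (so a half turn about z gives the same grasp; the last joint's range is limited). The gripper opens to 88 mm and grips with 3 to 60 N. Pads are 19 mm wide; open, the fingers measure 130 mm over their backs; the gripper's body (78 mm by 193 mm) begins 47 mm behind the grasp point.
Start: joints at [-53.91, 20.546, 0.682, 0, -70.136, -16.507], TCP at [0.226, -0.636, 0.209] pointing down, gripper open.
Joint ranges: [-176.03, 176.03], [-82.01, 121.73], [-58.28, 71.71], [-173.87, 95.51], [-174.79, -0.11], [-173.66, 173.66]. Speed limits (degrees/s): [136.94, 136.94, 172.46, 180, 180, 180].

INTERFACE

Orientations are given as [roll, pitch, yaw] about the fixed x, y, z axes, in that order (R = Rz(yaw) Ry(pitch) Rx(roll)).
In Python, from plant import ctrl, cams, order gives the robot as it stands.
- The arm moves only by the tool jog_arm, never from a script. Its argument "motion" is a list of rows, each an object with "offset": the shift along the tool's x, y, z in mm, a list of three; "roll": the turn about the tool's z in rad; "hand": the finger opening in mm, from 0 to 87.6. A call has 1 to 20 rows; each row is the pose to reach, as a shift and turn from the pose commanded when the call began, along the tool's axes at that moment; what a row does not reach only later rows make up. A row lasts 1/12 s, in which the tool goes at most 41.7 mm and 7.16 degrees, less where a joint would pass 70% of its speed; a pose out of reach is approached as far as the arm can. A call with a gripper value outside its range is refused whole. The fingers move at their own pace and stop on an object; the grip force is fixed at half the most. Time passes only in rows, so rows that repeat a pose let the fingers close. It gives the time, the measured TCP pose, the force and the opening at its end, in the units of the state.
- ctrl.get_obs(): the state, without advancing time (a new reading comes with each control period).
- cams.snapshot(name): name is "side" or "top"; returns a dict with "img" (420x560x3 uint8, red, green, blue), "K" (3x3 intrinsics, pixels), "cam_to_world" (4x4, takes a point from camera to world coordinates). Camera axes: x right, y down, z forward; pixel columns grow to the right and rows downward; lengths in m; the calibration is good to about 2 mm. A picture is of the moment at which its call begins. There is no depth.
- order.close_job(): hands the job in, once; it reports no verdict.
The state is a dict: "clock": time; "joint_pos": joint angles; "qvel": joint speeds; "tau": joint torques, N m; "tool_pos": TCP position; "orientation": TCP orientation; "force": force on the tool from outside, world axes, zero at the start; "moment": the same for the moment, N m; "opening": finger opening in m.
Only numpy, scipy, OpenCV 4.12 (cv2) and the standard library are available. Lean on these libraries where they do the work, as an engineer would, in place of code of your own. Each camera call takes 0.05 s, during which the arm holds its last target. There are 200 camera calls.

TASK

Load the twin-cap reagent pack into the magazine: pull the black spring follower all the way back until it holds itself open, stand the pack upright in the track between the follower and the front stop and let go of it, then nudge the follower's tab forward so that it springs shut and presses the pack against the front stop. Leave the single-cap pack where it stands.

Things in the scene. Friction and masses are not known exactly. Their poses are not given: they have to be found in the camera images.
- magazine: Fixed feed magazine. Origin under its base on the track's centre line; x = feed direction, z up. Base x -260 to +120, width 84 mm. Track floor z 12; walls 42 mm apart, flared lips 66 mm wide at z 41. Front stop: inner face x +100, top z 50. White spring housing x -254 to -152, top z 92; open track between it and the tab. Drop the pack in at about x +48, y 0; pressed home it is at x +70.
- tab (a point): Pull tab of the black follower: upright bar 14 mm along the magazine's x, 30 mm along its y; this point is the centre of its top, 82 mm above the bench. At magazine x = 10 mm minus the follower's travel, y 0. Clear on all sides above z 42 mm except the pusher plate (top z 58 mm), 33 mm ahead of it, whose face is 45 mm ahead of the tab's centre.
- follower (a joint): Follower travel (m): 0 forward, 0.060 fully back (towards the magazine's -x) at its end stop. The over-centre spring works push it forward with 6 to 7 N, fading near the dead centre at 0.047; beyond that they hold it back, with 3 N at 0.060 (moving adds 3 N of damping at 0.1 m/s). Brought forward to below 0.040 it springs shut by itself in 1 s; with a pack against the stop it ends at 0.015.
- pack_twin: Twin-cap reagent pack to load, loose and upright: white block 60 (its x) x 30 (its y) x 62 mm high, two round grey caps (21 mm wide, 10 mm high, 30 mm apart) on top, 72 mm in all, about 0.12 kg. Origin at the centre of its underside. Grip across the 30 mm sides, fingertips at least 30 mm above its underside, to clear the track walls. Either end may face the stop.
- pack_single: Bystander: the same white block with only one grey cap, in the middle of its top. Origin at the centre of its underside. Leave it standing where it is.
Things that resemble listed ones, but are neither listed nor needed, are in the scene too. Leave any green look-alike of the pack_twin alone.

How it is judged:
By the outcome, as a careful person would: the job done as asked, in the order asked, and still so for the second after the job is handed in, with the robot touching nothing.
It also fails if it takes over 61 s, if anything falls off the work surface, if the arm or the gripper's body presses on something with over 40 N, if the wrist force passes 120 N, or if a joint passes its speed limit or range.

## Working session

There is one attempt and no reset: what is moved stays moved. The work goes in short steps, Python scripts to look and compute and a tool call to move; the robot and the scene stay as the last step left them, time stands still between calls to the robot, and variables do not carry over. Pictures are saved under pics/ and viewed, about 8 in all and at most 12, crops included, and the job is handed in when it is done.

Besides the shell and the picture viewer there is one more tool, called after "Request:" by a JSON object that holds its "api" and its "payload", one argument or row to a line. jog_arm: Moves the arm, as the interface text tells. Its arguments: {"type":"object","properties":{"motion":{"type":"array"}},"required":["motion"]}

```bash
mkdir -p pics; python3 - <<'E'
from plant import ctrl,cams
import cv2,pickle
d={n:cams.snapshot(n) for n in("top","side")}
pickle.dump(d,open('s0.pkl','wb'))
for n in d:
    cv2.imwrite(f'pics/{n}0.png',cv2.resize(d[n]["img"][:,:,::-1],(784,588),interpolation=cv2.INTER_CUBIC));print(n,d[n]["K"],d[n]["cam_to_world"])
print(ctrl.get_obs())
E
```

```text
top [[452.04788315   0.         284.81681445]
 [  0.         452.04788315 202.84523562]
 [  0.           0.           1.        ]] [[ 8.31922734e-02 -9.75041727e-01  2.05846245e-01  3.44902110e-01]
 [-9.96533423e-01 -8.14865861e-02  1.67652284e-02  7.30568114e-02]
 [ 4.26910501e-04 -2.06527401e-01 -9.78440724e-01  9.88089452e-01]
 [ 0.00000000e+00  0.00000000e+00  0.00000000e+00  1.00000000e+00]]
side [[409.71363894   0.         285.68439792]
 [  0.         409.71363894 211.69281337]
 [  0.           0.           1.        ]] [[ 0.99361052 -0.04877648  0.1017791   0.46643883]
 [-0.11266409 -0.48221238  0.86877961 -0.59901311]
 [ 0.00670313 -0.87469542 -0.48462666  0.44510726]
 [ 0.          0.          0.          1.        ]]
{'clock': 0.1, 'joint_pos': array([-5.39095307e+01,  2.05875910e+01,  6.39802562e-01, -1.57541621e-02,
       -7.01360238e+01, -1.65061034e+01]), 'qvel': array([-0.07666682, -0.05657339,  0.06966961,  0.05383597,  0.1328475 ,
        0.00368404]), 'tau': array([-1.35041137e-03, -5.84162986e+01,  2.93750668e+01,  7.01556444e+00,
        1.02162128e-02, -6.55405620e-05]), 'tool_pos': array([ 0.2260583 , -0.63554029,  0.20792562]), 'orientation': array([ 1.79915434e+02, -9.61402352e-03, -1.60420991e+02]), 'force': array([ 1.15989379,  0.15559087, -0.4487738 ]), 'moment': array([ 0.01409902,  0.03309133, -0.06934783]), 'opening': 0.08749612954995188}
```

View pics/top0.png

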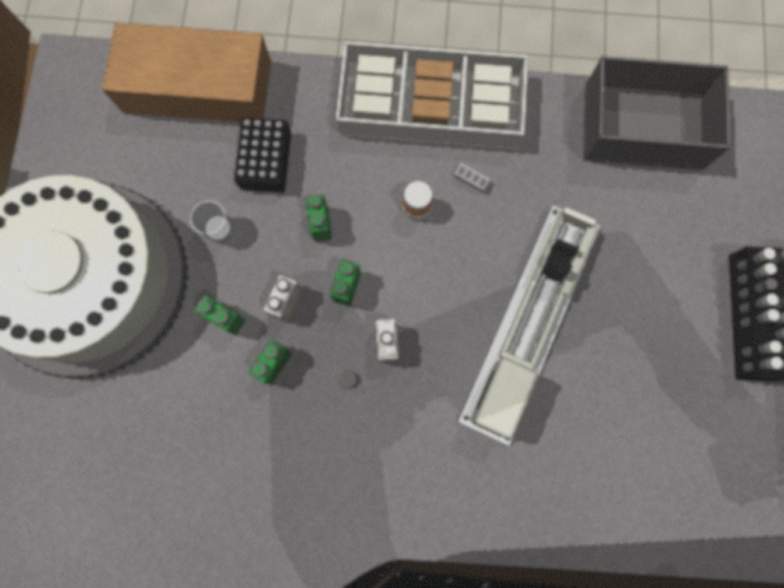

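View pics/side0.png

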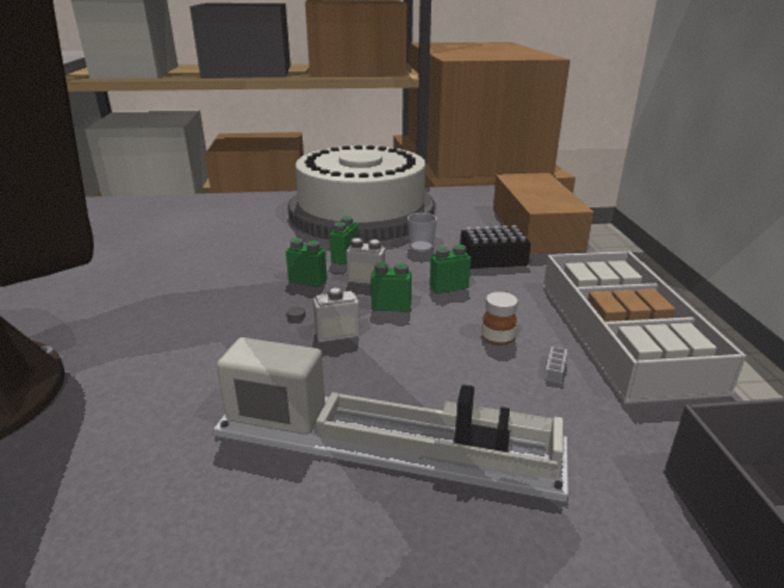

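Candidates in the top view (784-px picture): the white twin-cap pack is at (280,297). The white single-cap pack is at (387,340). Green look-alikes are at (317,217), (345,282), (218,314) and (269,361). I choose the one at (280,297), which has two grey caps on a white block. The magazine runs from its housing at (507,398) to the stop at (580,217), with the follower at (560,260).

```bash
python3 - <<'E'
import cv2,pickle,numpy as np
d=pickle.load(open('s0.pkl','rb'));im=d['top']['img'][:,:,::-1]
a=cv2.resize(im[180:260,160:240],(400,400),interpolation=cv2.INTER_CUBIC)   # x5
b=cv2.resize(im[140:320,320:440],(400,600),interpolation=cv2.INTER_CUBIC)   # x3.333
c=np.zeros((600,800,3),np.uint8);c[:400,:400]=a;c[:,400:]=b
cv2.imwrite('pics/crop1.png',c)
E
```

```text
(no output)
```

View pics/crop1.png

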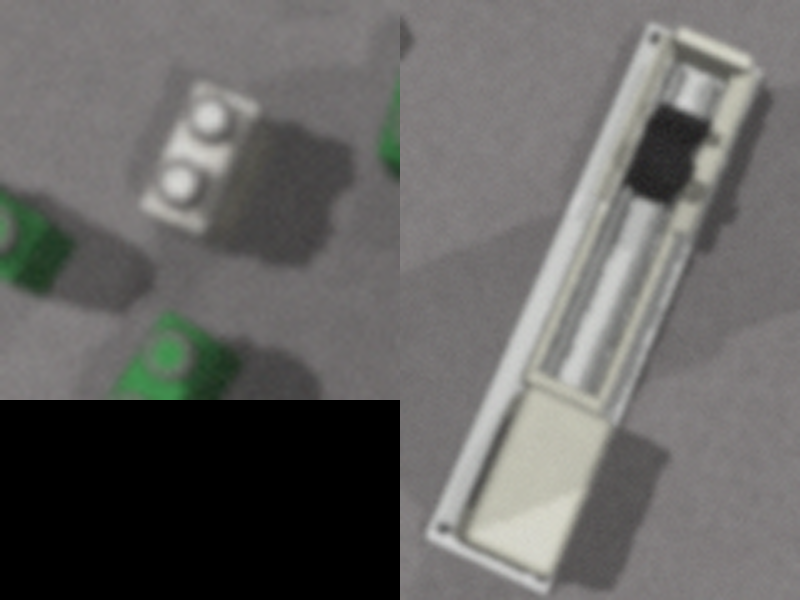

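```bash
cat > h.py <<'E'
import numpy as np,pickle,cv2
from scipy.optimize import least_squares
def ray(c,u,v,z):
    d=c["cam_to_world"][:3,:3]@np.linalg.solve(c["K"],[u,v,1.]);o=c["cam_to_world"][:3,3]
    return o+d*(z-o[2])/d[2]
def proj(c,p):
    q=np.linalg.inv(c["cam_to_world"])@np.r_[p,1];q=c["K"]@q[:3];return q[:2]/q[2]
def mag(p,l):
    c,s=np.cos(p[2]),np.sin(p[2]);return np.array([p[0]+c*l[0]-s*l[1],p[1]+s*l[0]+c*l[1],l[2]])
E
python3 - <<'E'
from h import *
d=pickle.load(open('s0.pkl','rb'));T,S=d['top'],d['side']
A=lambda x,y:((x+.5)/5-.5+160,(y+.5)/5-.5+180)
B=lambda x,y:((x-400+.5)*.3-.5+320,(y+.5)*.3-.5+140)
s=lambda x,y:((x+.5)/1.4-.5,(y+.5)/1.4-.5)
c1=ray(T,*A(210,119),.072);c2=ray(T,*A(182,185),.072)
print('twin top',c1,c2,(c1+c2)/2,np.linalg.norm(c1-c2),np.degrees(np.arctan2(*(c1-c2)[1::-1])))
# side cap tops at (357,243),(376,244)
q1=ray(S,*s(356,244),.072);q2=ray(S,*s(377,245),.072);print('twin side',q1,q2,(q1+q2)/2)
print('single',ray(T,*s(387,338),.072))
pts=[(T,B(648,25),(.12,.042,.008)),(T,B(428,535),(-.26,.042,.008)),(T,B(548,590),(-.26,-.042,.008)),
(T,B(715,49),(.104,0,.05)),(T,B(571,400),(-.152,0,.092)),(T,B(507,556),(-.254,0,.092)),
(S,s(217,428),(-.26,-.042,.008)),(S,s(567,489),(.12,-.042,.008)),(S,s(466,390),(.01,0,.082))]
f=lambda p:np.concatenate([proj(c,mag(p,l))-uv for c,uv,l in pts])
r=least_squares(f,[.5,-.15,-.3],loss='soft_l1',x_scale=[.1,.1,.1]);print(r.x,np.degrees(r.x[2]));print(f(r.x).reshape(-1,2).round(1))
for n,l in dict(tab=(.01,0,.082),tabback=(-.05,0,.082),drop=(.048,0,.0)).items(): print(n,mag(r.x,l))
E
```

```text
twin top [0.52211149 0.26035642 0.072     ] [0.49358176 0.26847873 0.072     ] [0.50784662 0.26441757 0.072     ] 0.029663400864450365 -15.891449873896175
twin side [0.49385402 0.25010404 0.072     ] [0.5270983  0.24286948 0.072     ] [0.51047616 0.24648676 0.072     ]
single [0.45652608 0.09940108 0.072     ]
[ 0.57768945 -0.14452491 -0.35130095] -20.128061777260182
[[-0.2 -1.7]
 [-1.6  0.2]
 [-1.1  0.9]
 [-0.6 -1.1]
 [ 0.9 -0.7]
 [-0.2  0.5]
 [-2.2  0.5]
 [ 0.6  3.5]
 [ 0.  -0.2]]
tab [ 0.58707871 -0.14796611  0.082     ]
tabback [ 0.53074316 -0.12731893  0.082     ]
drop [ 0.62275789 -0.16104265  0.        ]
```

```bash
cat >> h.py <<'E'
M=[0.57769,-0.14452,-0.35130]
def go(p,yaw):
    from plant import ctrl
    from scipy.spatial.transform import Rotation as R
    o=ctrl.get_obs();r=R.from_euler('xyz',o['orientation'],degrees=True)
    off=r.inv().apply(np.array(p)-o['tool_pos'])*1e3
    roll=-((yaw-o['orientation'][2]+180)%360-180)*np.pi/180
    print('t',o['clock'],'off',off.round(1),'roll',round(roll,3),'pos',o['tool_pos'].round(4),o['orientation'].round(2),'j',o['joint_pos'].round(1),'F',o['force'].round(1),'open',round(o['opening']*1e3,1))
E
python3 -c "
from h import *
go(mag(M,(.01,0,.14)),159.87)"
```

```text
t 0.1 off [-503.5  338.3   68.3] roll 0.693 pos [ 0.2261 -0.6355  0.2079] [ 1.7992e+02 -1.0000e-02 -1.6042e+02] j [-53.9  20.6   0.6  -0.  -70.1 -16.5] F [ 1.2  0.2 -0.4] open 87.5
```

Request:
{"api": "jog_arm", "payload": {
  "motion": [
    {"offset":[-500,338,0],"roll":0.693,"hand":87},
    {"offset":[-500,338,0],"roll":0.693,"hand":87},
    {"offset":[-500,338,0],"roll":0.693,"hand":87},
    {"offset":[-500,338,0],"roll":0.693,"hand":87},
    {"offset":[-500,338,0],"roll":0.693,"hand":87},
    {"offset":[-500,338,0],"roll":0.693,"hand":87},
    {"offset":[-500,338,0],"roll":0.693,"hand":87},
    {"offset":[-500,338,0],"roll":0.693,"hand":87},
    {"offset":[-500,338,0],"roll":0.693,"hand":87},
    {"offset":[-500,338,0],"roll":0.693,"hand":87},
    {"offset":[-500,338,0],"roll":0.693,"hand":87},
    {"offset":[-500,338,0],"roll":0.693,"hand":87},
    {"offset":[-500,338,0],"roll":0.693,"hand":87},
    {"offset":[-500,338,0],"roll":0.693,"hand":87},
    {"offset":[-500,338,0],"roll":0.693,"hand":87},
    {"offset":[-500,338,65],"roll":0.693,"hand":87},
    {"offset":[-500,338,65],"roll":0.693,"hand":87},
    {"offset":[-500,338,65],"roll":0.693,"hand":87},
    {"offset":[-500,338,65],"roll":0.693,"hand":87}
  ]
}}

```text
clock: 1.68
tool_pos: [0.5831, -0.15, 0.1428]
orientation: [-179.9, -0.2, 159.9]
force: [0.4, 0.5, 2.1]
opening: 0.087
```

```bash
python3 -c "
from h import *
from plant import cams
go(mag(M,(.01,0,.063)),159.87)
c=cams.snapshot('side');cv2.imwrite('pics/s1.png',cv2.resize(c['img'][180:360,140:420,::-1],(784,504),interpolation=cv2.INTER_CUBIC))"
```

```text
t 1.6833 off [-3.3  3.4 79.8] roll 0.001 pos [ 0.5831 -0.15    0.1428] [-1.799e+02 -1.700e-01  1.599e+02] j [   4.2   16.7  -13.9    0.   -59.6 -114.3] F [0.4 0.5 2.1] open 87.0
```

View pics/s1.png

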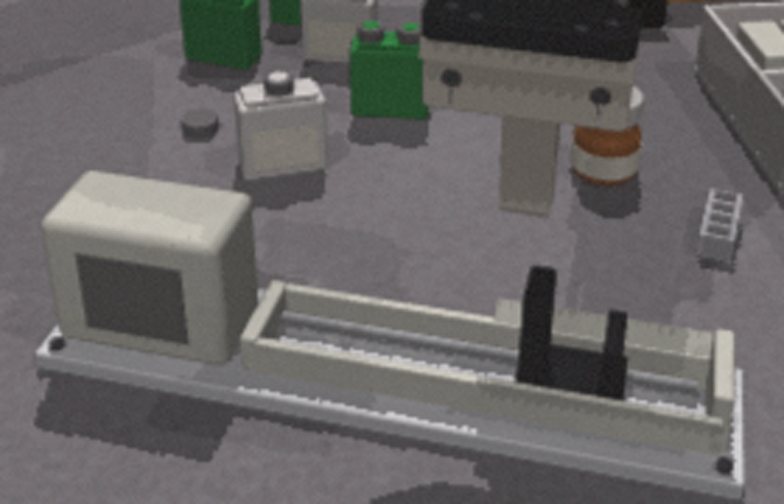

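The near finger's tip is at (525,210), over the tab, whose top is at (542,270). The arm is lined up, so I'll go down and grip.

Request:
{"api": "jog_arm", "payload": {
  "motion": [
    {"offset":[-3,3,30],"roll":0,"hand":87},
    {"offset":[-3,3,55],"roll":0,"hand":87},
    {"offset":[-3,3,70],"roll":0,"hand":87},
    {"offset":[-3,3,79],"roll":0,"hand":87},
    {"offset":[-3,3,79],"roll":0,"hand":60},
    {"offset":[-3,3,79],"roll":0,"hand":45},
    {"offset":[-3,3,79],"roll":0,"hand":25},
    {"offset":[-3,3,79],"roll":0,"hand":20},
    {"offset":[-3,3,79],"roll":0,"hand":20},
    {"offset":[-3,3,79],"roll":0,"hand":20},
    {"offset":[-3,3,79],"roll":0,"hand":20},
    {"offset":[-3,3,79],"roll":0,"hand":20}
  ]
}}

```text
clock: 2.73
tool_pos: [0.588, -0.1481, 0.065]
orientation: [180.0, 0.0, 159.9]
force: [0.1, -0.8, -0.2]
opening: 0.0389
```

```bash
python3 -c "
from h import *
go(mag(M,(-.05,0,.063)),159.87)"
```

```text
t 2.7333 off [60.9 -0.2  2. ] roll 0.0 pos [ 0.588  -0.1481  0.065 ] [1.7999e+02 2.0000e-02 1.5988e+02] j [   4.3   21.4  -18.6    0.   -50.  -114.4] F [ 0.1 -0.8 -0.2] open 38.9
```

Request:
{"api": "jog_arm", "payload": {
  "motion": [
    {"offset":[0,0,1],"roll":0,"hand":20},
    {"offset":[0,0,1],"roll":0,"hand":20},
    {"offset":[0,0,1],"roll":0,"hand":20},
    {"offset":[0,0,1],"roll":0,"hand":20},
    {"offset":[0,0,1],"roll":0,"hand":20},
    {"offset":[0,0,1],"roll":0,"hand":20}
  ]
}}

```text
clock: 3.23
tool_pos: [0.5882, -0.1485, 0.0645]
orientation: [-180.0, 0.1, 159.9]
force: [-0.6, -0.9, 4.9]
opening: 0.02
```

```bash
python3 -c "
from h import *
from plant import cams
c=cams.snapshot('side');t=cams.snapshot('top')
a=cv2.resize(c['img'][180:360,200:420,::-1],(484,396),interpolation=cv2.INTER_CUBIC)
b=cv2.resize(t['img'][140:320,300:440,::-1],(308,396),interpolation=cv2.INTER_CUBIC)
cv2.imwrite('pics/s2.png',np.hstack([a,b]))"
```

```text
(no output)
```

View pics/s2.png

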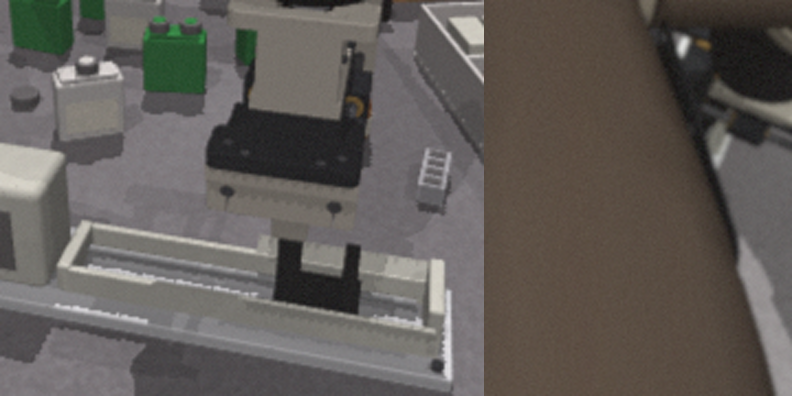

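```bash
python3 -c "
from h import *
from plant import ctrl
d=pickle.load(open('s0.pkl','rb'));T,S=d['top'],d['side']
o=ctrl.get_obs();p=o['tool_pos']-[0,0,.011];print(o['tool_pos'])
print('tip proj side crop',(proj(S,p)-[200,180])*2.2, 'near finger inner/outer',(proj(S,p-.01*np.array([.344,.939,0]))-[200,180])*2.2,(proj(S,p-.02*np.array([.344,.939,0]))-[200,180])*2.2)
for l in [(.01,0,.082),(.01,0,.058),(.043,0,.058),(.1,-.021,.05),(.1,.021,.05),(.12,-.042,.008),(-.254,-.03,.092)]:
  q=mag(M,l);print(l,(proj(S,q)-[200,180])*2.2,'s0',proj(S,q)*1.4,'t0',proj(T,q)*1.4)
"
```

```text
[ 0.58824063 -0.14851138  0.06446659]
tip proj side crop [291.22311905 251.01728065] near finger inner/outer [289.08081077 260.88790442] [286.87527768 271.04983468]
(0.01, 0, 0.082) [292.01575474 216.12279007] s0 [465.82820756 389.53268459] t0 [561.59949336 262.95527279]
(0.01, 0, 0.058) [289.73616495 245.22212742] s0 [464.37755951 408.05044472] t0 [557.59318826 266.75234647]
(0.043, 0, 0.058) [340.30214884 253.34403888] s0 [496.5559129  413.21893383] t0 [565.70886271 247.60437281]
(0.1, -0.021, 0.05) [428.40478616 299.9350167 ] s0 [552.62122756 442.8677379 ] t0 [590.68468294 222.18812398]
(0.1, 0.021, 0.05) [429.02251278 256.24824189] s0 [553.01432631 415.06706302] t0 [565.44054003 211.27182703]
(0.12, -0.042, 0.008) [452.01683438 379.75827997] s0 [567.64707642 493.66435998] t0 [599.60176507 224.52816306]
(-0.254, -0.03, 0.092) [-105.64564717  171.06237963] s0 [212.7709518  360.85787795] t0 [512.1704     439.21176419]
```

```bash
python3 -c "
from h import *
from plant import ctrl,cams
S=cams.snapshot('side')
w=np.array([.344,.939,0]);p=np.array([.5831,-.15,.1318])
for k in (-.065,-.0435,.0435,.065): print('s1 tip',k,(proj(S,p+k*w)-[140,180])*2.8)
o=ctrl.get_obs();print(o['tool_pos'],o['opening'])
cv2.imwrite('pics/s3.png',cv2.resize(S['img'][240:340,280:420,::-1],(798,570),interpolation=cv2.INTER_CUBIC))"
```

```text
s1 tip -0.065 [518.11883459 278.27612095]
s1 tip -0.0435 [525.48211653 249.15620723]
s1 tip 0.0435 [550.62232451 149.73305692]
s1 tip 0.065 [555.89356915 128.88662047]
[ 0.58825482 -0.14850443  0.06447487] 0.020155974798865734
```

View pics/s3.png

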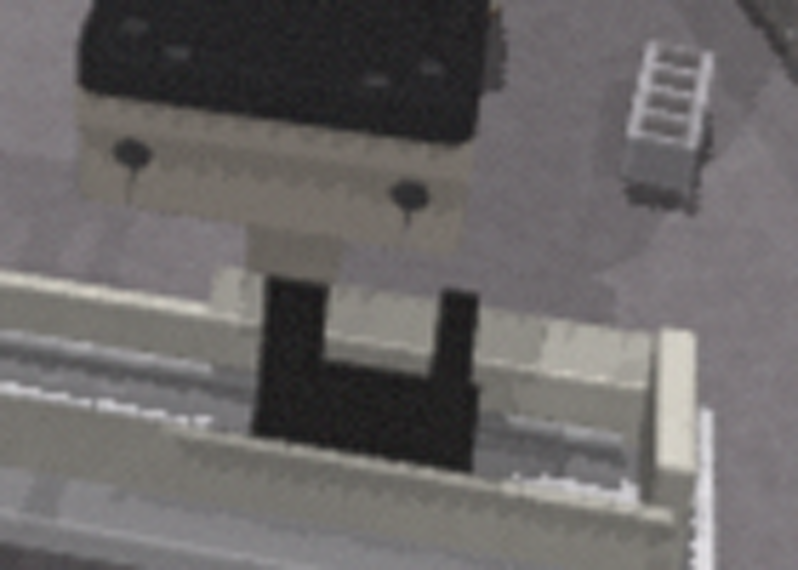

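```bash
python3 -c "
from h import *
S=pickle.load(open('s0.pkl','rb'))['side']
from scipy.optimize import least_squares as L
w=np.array([.344,.939,0])
obs=[('s1',(.5831,-.15,.1428),87,(140+525/2.8,180+210/2.8)),('s3',(.5883,-.1485,.0645),20,(280+295/5.7,240+276/5.7))]
for n,p,op,uv in obs:
  for th in (.0215,.012):
    q=np.array(p)-w*(op/2e3+th)
    print(n,th,'z fit',L(lambda z:proj(S,[q[0],q[1],z[0]])-uv,[.1]).x-(p[2]-.011), 'y fit',L(lambda k:proj(S,[*(q+k[0]*w)[:2],p[2]-.011])-uv,[0]).x)
# body near lower edge in s3: corners (78,200),(465,250)
for n,p,uvs in (('s3',(.5883,-.1485,.0645),[(280+78/5.7,240+200/5.7),(280+465/5.7,240+250/5.7)]),):
  for sx,uv in zip((1,-1),uvs):
    q=np.array(p)-w*.0965+sx*.039*np.array([-.939,.344,0])+[0,0,.055]
    print('body',proj(S,q),uv,'z',L(lambda z:proj(S,[q[0],q[1],z[0]])-uv,[.1]).x-q[2])
"
```

```text
s1 0.0215 z fit [0.03610713] y fit [0.05094325]
s1 0.012 z fit [0.02956677] y fit [0.04144325]
s3 0.0215 z fit [0.03583982] y fit [0.04360404]
s3 0.012 z fit [0.02813482] y fit [0.03410404]
body [291.96327213 297.64207121] (293.6842105263158, 275.0877192982456) z [0.03358687]
body [358.02941368 308.6698417 ] (361.57894736842104, 283.859649122807) z [0.03626726]
```

The images and the finger closure agree: the fingers shut to 20 mm just above the 30 mm tab. The gripper really sits about 35 mm higher than the reported z. I'll work with that offset and confirm it by contact, so I'm opening and going lower.

Request:
{"api": "jog_arm", "payload": {
  "motion": [
    {"offset":[0,0,0],"roll":0,"hand":87},
    {"offset":[0,0,0],"roll":0,"hand":87},
    {"offset":[0,0,0],"roll":0,"hand":87},
    {"offset":[0,0,0],"roll":0,"hand":87},
    {"offset":[0,0,0],"roll":0,"hand":87},
    {"offset":[0,0,0],"roll":0,"hand":87},
    {"offset":[0,0,0],"roll":0,"hand":87},
    {"offset":[0,0,0],"roll":0,"hand":87},
    {"offset":[0,0,0],"roll":0,"hand":87},
    {"offset":[0,0,0],"roll":0,"hand":87},
    {"offset":[0,0,0],"roll":0,"hand":87},
    {"offset":[0,0,0],"roll":0,"hand":87},
    {"offset":[0,0,0],"roll":0,"hand":87},
    {"offset":[0,0,0],"roll":0,"hand":87},
    {"offset":[0,0,8],"roll":0,"hand":87},
    {"offset":[0,0,16],"roll":0,"hand":87},
    {"offset":[0,0,24],"roll":0,"hand":87},
    {"offset":[0,0,30],"roll":0,"hand":87},
    {"offset":[0,0,30],"roll":0,"hand":87}
  ]
}}

```text
clock: 4.97
tool_pos: [0.5865, -0.1481, 0.0316]
orientation: [-179.9, -0.2, 159.9]
force: [0.6, 0.1, -0.5]
opening: 0.0873
```

Request:
{"api": "jog_arm", "payload": {
  "motion": [
    {"offset":[0,0,0],"roll":0,"hand":20},
    {"offset":[0,0,0],"roll":0,"hand":20},
    {"offset":[0,0,0],"roll":0,"hand":20},
    {"offset":[0,0,0],"roll":0,"hand":20},
    {"offset":[0,0,0],"roll":0,"hand":20},
    {"offset":[0,0,0],"roll":0,"hand":20},
    {"offset":[0,0,0],"roll":0,"hand":20},
    {"offset":[0,0,0],"roll":0,"hand":20},
    {"offset":[0,0,0],"roll":0,"hand":20},
    {"offset":[0,0,0],"roll":0,"hand":20},
    {"offset":[0,0,0],"roll":0,"hand":20},
    {"offset":[0,0,0],"roll":0,"hand":20},
    {"offset":[0,0,0],"roll":0,"hand":20},
    {"offset":[0,0,0],"roll":0,"hand":20}
  ]
}}

```text
clock: 6.13
tool_pos: [0.5866, -0.151, 0.0338]
orientation: [-179.8, -0.1, 159.9]
force: [-2.6, -15.9, 0.4]
opening: 0.0296
```

Request:
{"api": "jog_arm", "payload": {
  "motion": [
    {"offset":[0,-3,0],"roll":0,"hand":20},
    {"offset":[5,-3,0],"roll":0,"hand":20},
    {"offset":[10,-3,0],"roll":0,"hand":20},
    {"offset":[15,-3,0],"roll":0,"hand":20},
    {"offset":[20,-3,0],"roll":0,"hand":20},
    {"offset":[25,-3,0],"roll":0,"hand":20},
    {"offset":[30,-3,0],"roll":0,"hand":20},
    {"offset":[35,-3,0],"roll":0,"hand":20},
    {"offset":[40,-3,0],"roll":0,"hand":20},
    {"offset":[44,-3,0],"roll":0,"hand":20},
    {"offset":[48,-3,0],"roll":0,"hand":20},
    {"offset":[52,-3,0],"roll":0,"hand":20},
    {"offset":[55,-3,0],"roll":0,"hand":20},
    {"offset":[58,-3,0],"roll":0,"hand":20},
    {"offset":[60,-3,0],"roll":0,"hand":20},
    {"offset":[61,-3,0],"roll":0,"hand":20},
    {"offset":[61,-3,0],"roll":0,"hand":20},
    {"offset":[61,-3,0],"roll":0,"hand":20}
  ]
}}

```text
clock: 7.63
tool_pos: [0.5301, -0.1304, 0.0338]
orientation: [-180.0, 0.1, 159.9]
force: [1.5, -6.6, -0.8]
opening: 0.0296
```

```bash
python3 -c "
from h import *
go(mag(M,(-.05,0,.063)),159.87)"
```

```text
t 7.6333 off [  0.5   3.1 -29.2] roll 0.0 pos [ 0.5301 -0.1304  0.0338] [-1.7998e+02  7.0000e-02  1.5990e+02] j [ 6.800e+00  1.880e+01 -2.810e+01  1.000e-01 -4.300e+01 -1.169e+02] F [ 1.5 -6.6 -0.8] open 29.6
```

The follower is pulled back 60 mm and the tab is gripped at 29.6 mm. I'll release it and rise.

Request:
{"api": "jog_arm", "payload": {
  "motion": [
    {"offset":[0,-1,0],"roll":0,"hand":70},
    {"offset":[0,-1,0],"roll":0,"hand":70},
    {"offset":[0,-1,0],"roll":0,"hand":70},
    {"offset":[0,-1,0],"roll":0,"hand":70},
    {"offset":[0,-1,0],"roll":0,"hand":70},
    {"offset":[0,-1,0],"roll":0,"hand":70},
    {"offset":[0,-1,0],"roll":0,"hand":70},
    {"offset":[0,-1,0],"roll":0,"hand":70},
    {"offset":[0,-1,-30],"roll":0,"hand":70},
    {"offset":[0,-1,-70],"roll":0,"hand":60},
    {"offset":[0,-1,-110],"roll":0,"hand":52},
    {"offset":[0,-1,-130],"roll":0,"hand":52},
    {"offset":[0,-1,-130],"roll":0,"hand":52}
  ]
}}

```text
clock: 8.72
tool_pos: [0.5323, -0.1311, 0.1695]
orientation: [179.8, 0.5, 159.9]
force: [0.9, -0.4, -0.1]
opening: 0.0534
```

```bash
python3 -c "
from h import *
go((.508,.264,.16),164.1)"
```

```text
t 8.7167 off [158.6 362.7   9.2] roll -0.073 pos [ 0.5323 -0.1311  0.1695] [179.84   0.5  159.92] j [ 6.700e+00  1.000e+01 -1.910e+01  1.000e-01 -6.030e+01 -1.168e+02] F [ 0.9 -0.4 -0.1] open 53.4
```

Request:
{"api": "jog_arm", "payload": {
  "motion": [
    {"offset":[159,363,5],"roll":-0.073,"hand":52},
    {"offset":[159,363,5],"roll":-0.073,"hand":52},
    {"offset":[159,363,5],"roll":-0.073,"hand":52},
    {"offset":[159,363,5],"roll":-0.073,"hand":52},
    {"offset":[159,363,5],"roll":-0.073,"hand":52},
    {"offset":[159,363,5],"roll":-0.073,"hand":52},
    {"offset":[159,363,5],"roll":-0.073,"hand":52},
    {"offset":[159,363,5],"roll":-0.073,"hand":52},
    {"offset":[159,363,5],"roll":-0.073,"hand":52},
    {"offset":[159,363,5],"roll":-0.073,"hand":52},
    {"offset":[159,363,5],"roll":-0.073,"hand":52},
    {"offset":[159,363,5],"roll":-0.073,"hand":52},
    {"offset":[159,363,5],"roll":-0.073,"hand":52},
    {"offset":[159,363,5],"roll":-0.073,"hand":52}
  ]
}}

```text
clock: 9.88
tool_pos: [0.5047, 0.2637, 0.1586]
orientation: [-180.0, -0.0, 164.0]
force: [-0.4, 0.4, 0.2]
opening: 0.0523
```

```bash
python3 -c "
from h import *
from plant import cams
go((.508,.264,.012),164.1)
c=cams.snapshot('side');t=cams.snapshot('top')
pickle.dump(dict(side=c,top=t),open('s4.pkl','wb'))
a=cv2.resize(c['img'][60:330,190:420,::-1],(460,540),interpolation=cv2.INTER_CUBIC)
b=cv2.resize(t['img'][120:320,310:440,::-1],(338,520),interpolation=cv2.INTER_CUBIC)
o=np.zeros((540,798,3),np.uint8);o[:,:460]=a;o[:520,460:]=b
cv2.imwrite('pics/s4.png',o)"
```

```text
t 9.8833 off [ -3.1   1.3 146.6] roll -0.002 pos [0.5047 0.2637 0.1586] [-1.7998e+02 -2.0000e-02  1.6401e+02] j [  47.3   12.9  -17.    -0.   -60.2 -153.3] F [-0.4  0.4  0.2] open 52.3
```

View pics/s4.png

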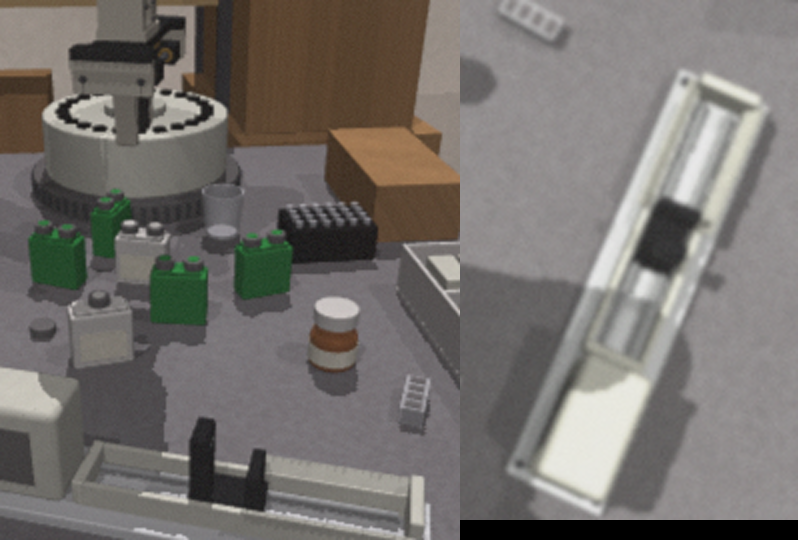

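The follower stays open: tab top at (202,422), plate at (257,455). The fingertip is at (127,143) and the twin's caps are at (127,228) and (158,230). I'll check the offset here.

```bash
python3 -c "
from h import *
d=pickle.load(open('s4.pkl','rb'));S=d['side'];T=d['top']
C=lambda x,y:(190+x/2,60+y/2)
w=np.array([.276,.961,0])
p=np.array((.5047,.2637,.1476))
for k in(-.026,-.0475):
  print(k,proj(S,p+k*w),'obs',C(127,143),'with +35',proj(S,p+k*w+[0,0,.035]))
for P in [(.52211,.26036,.072),(.49358,.26848,.072)]: print('cap',proj(S,P))
print('obs caps',C(128,226),C(158,228))
print('single',proj(S,(.45653,.0994,.072)),C(100,294))
# follower open, top of tab; magazine check
m=[.5763,-.1483,-.3513]
for mm in (M,m):
  print('tab',proj(S,mag(mm,(-.05,0,.082))),C(204,423),'stop top',proj(T,mag(mm,(.104,0,.05))),(310+(730-460)/2.6,120+91/2.6),'house far mid',proj(T,mag(mm,(-.152,0,.092))),(310+(619-460)/2.6,120+359/2.6))
"
```

```text
-0.026 [255.02439687 143.69136616] obs (253.5, 131.5) with +35 [254.53041062 127.73140972]
-0.0475 [252.65354847 147.12234743] obs (253.5, 131.5) with +35 [252.10075079 130.87901674]
cap [266.36164306 171.84042892]
cap [253.65512965 170.91357073]
obs caps (254.0, 173.0) (269.0, 174.0)
single [238.2671415  206.51268087] (240.0, 207.0)
tab [291.43700947 271.88039187] (292.0, 271.5) stop top [413.56286146 153.20190728] (413.8461538461538, 155.0) house far mid [371.83323965 258.91754278] (371.15384615384613, 258.0769230769231)
tab [290.80587158 273.54581929] (292.0, 271.5) stop top [415.29073614 153.95046859] (413.8461538461538, 155.0) house far mid [373.71731631 259.78226891] (371.15384615384613, 258.0769230769231)
```

Request:
{"api": "jog_arm", "payload": {
  "motion": [
    {"offset":[-4.5,0,30],"roll":0,"hand":52},
    {"offset":[-4.5,0,60],"roll":0,"hand":52},
    {"offset":[-4.5,0,85],"roll":0,"hand":52},
    {"offset":[-4.5,0,105],"roll":0,"hand":52},
    {"offset":[-4.5,0,120],"roll":0,"hand":52},
    {"offset":[-4.5,0,132],"roll":0,"hand":52},
    {"offset":[-4.5,0,141],"roll":0,"hand":52},
    {"offset":[-4.5,0,146],"roll":0,"hand":52},
    {"offset":[-4.5,0,146],"roll":0,"hand":52},
    {"offset":[-4.5,0,146],"roll":0,"hand":52}
  ]
}}

```text
clock: 10.82
tool_pos: [0.5094, 0.2633, 0.0131]
orientation: [180.0, 0.0, 164.0]
force: [0.9, 0.2, 0.4]
opening: 0.0522
```

Request:
{"api": "jog_arm", "payload": {
  "motion": [
    {"offset":[0,0,0],"roll":0,"hand":20},
    {"offset":[0,0,0],"roll":0,"hand":20},
    {"offset":[0,0,0],"roll":0,"hand":20},
    {"offset":[0,0,0],"roll":0,"hand":20},
    {"offset":[0,0,0],"roll":0,"hand":20},
    {"offset":[0,0,0],"roll":0,"hand":20},
    {"offset":[0,0,0],"roll":0,"hand":20},
    {"offset":[0,0,0],"roll":0,"hand":20},
    {"offset":[0,0,0],"roll":0,"hand":20}
  ]
}}

```text
clock: 11.57
tool_pos: [0.5094, 0.2638, 0.0133]
orientation: [180.0, 0.0, 164.1]
force: [-1.9, 1.5, 5.4]
opening: 0.0301
```

Gripped at 30.1 mm. Lifting straight up, then checking.

Request:
{"api": "jog_arm", "payload": {
  "motion": [
    {"offset":[0,0,-15],"roll":0,"hand":20},
    {"offset":[0,0,-35],"roll":0,"hand":20},
    {"offset":[0,0,-60],"roll":0,"hand":20},
    {"offset":[0,0,-85],"roll":0,"hand":20},
    {"offset":[0,0,-110],"roll":0,"hand":20},
    {"offset":[0,0,-130],"roll":0,"hand":20},
    {"offset":[0,0,-145],"roll":0,"hand":20},
    {"offset":[0,0,-150],"roll":0,"hand":20},
    {"offset":[0,0,-150],"roll":0,"hand":20}
  ]
}}

```text
clock: 12.32
tool_pos: [0.5094, 0.2637, 0.1636]
orientation: [179.9, 0.0, 164.1]
force: [0.6, -0.0, -1.8]
opening: 0.0298
```

```bash
sed -i 's/^M=.*/M=[0.5765,-0.1478,-0.35130]/' h.py; python3 -c "
from h import *
go(mag(M,(.048,0,.15)),159.87)"
```

```text
t 12.3167 off [-225.5 -380.8   13.1] roll 0.073 pos [0.5094 0.2637 0.1636] [1.7990e+02 4.0000e-02 1.6405e+02] j [  46.9   13.   -16.2   -0.   -60.8 -152.8] F [ 0.6 -0.  -1.8] open 29.8
```

Request:
{"api": "jog_arm", "payload": {
  "motion": [
    {"offset":[-7,-12,0],"roll":0,"hand":20},
    {"offset":[-20,-34,0],"roll":0,"hand":20},
    {"offset":[-36,-61,0],"roll":0.01,"hand":20},
    {"offset":[-53,-90,0],"roll":0.02,"hand":20},
    {"offset":[-70,-118,0],"roll":0.03,"hand":20},
    {"offset":[-87,-147,0],"roll":0.04,"hand":20},
    {"offset":[-104,-176,0],"roll":0.05,"hand":20},
    {"offset":[-121,-204,0],"roll":0.06,"hand":20},
    {"offset":[-138,-233,0],"roll":0.073,"hand":20},
    {"offset":[-155,-262,0],"roll":0.073,"hand":20},
    {"offset":[-172,-290,0],"roll":0.073,"hand":20},
    {"offset":[-189,-319,0],"roll":0.073,"hand":20},
    {"offset":[-204,-345,5],"roll":0.073,"hand":20},
    {"offset":[-216,-365,10],"roll":0.073,"hand":20},
    {"offset":[-223,-377,13],"roll":0.073,"hand":20},
    {"offset":[-225.5,-381,13],"roll":0.073,"hand":20},
    {"offset":[-225.5,-381,13],"roll":0.073,"hand":20},
    {"offset":[-225.5,-381,13],"roll":0.073,"hand":20}
  ]
}}

```text
clock: 13.82
tool_pos: [0.6208, -0.1645, 0.149]
orientation: [-180.0, -0.1, 159.9]
force: [0.7, 0.8, -1.1]
opening: 0.0301
```

```bash
python3 -c "
from h import *
from plant import cams
go(mag(M,(.048,0,.027)),159.87)
c=cams.snapshot('side')
cv2.imwrite('pics/s5.png',cv2.resize(c['img'][150:350,200:420,::-1],(660,600),interpolation=cv2.INTER_CUBIC))"
```

```text
t 13.8167 off [ -0.8   0.5 122. ] roll -0.0 pos [ 0.6208 -0.1645  0.149 ] [-1.7999e+02 -7.0000e-02  1.5986e+02] j [   2.5   19.9   -8.3   -0.   -61.8 -112.7] F [ 0.7  0.8 -1.1] open 30.1
```

View pics/s5.png

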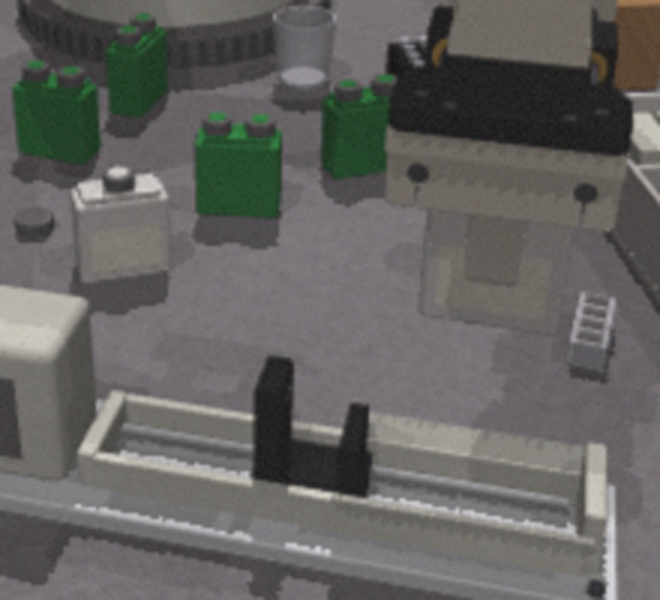

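The pack hangs upright with its lower edge spanning (420,315) to (560,330). The slot runs from the plate at (370,450) to the stop at (585,500). Lowering now.

Request:
{"api": "jog_arm", "payload": {
  "motion": [
    {"offset":[-1,0,15],"roll":0,"hand":20},
    {"offset":[-1,0,40],"roll":0,"hand":20},
    {"offset":[-1,0,65],"roll":0,"hand":20},
    {"offset":[-1,0,78],"roll":0,"hand":20},
    {"offset":[-1,0,86],"roll":0,"hand":20},
    {"offset":[-1,0,94],"roll":0,"hand":20},
    {"offset":[-1,0,102],"roll":0,"hand":20},
    {"offset":[-1,0,109],"roll":0,"hand":20},
    {"offset":[-1,0,115],"roll":0,"hand":20},
    {"offset":[-1,0,118],"roll":0,"hand":20},
    {"offset":[-1,0,118],"roll":0,"hand":20},
    {"offset":[-1,0,118],"roll":0,"hand":20}
  ]
}}

```text
clock: 14.87
tool_pos: [0.6224, -0.1653, 0.032]
orientation: [-180.0, 0.0, 159.9]
force: [-0.0, 0.3, -1.8]
opening: 0.0301
```

Request:
{"api": "jog_arm", "payload": {
  "motion": [
    {"offset":[0,0,2],"roll":0,"hand":20},
    {"offset":[0,0,4],"roll":0,"hand":20},
    {"offset":[0,0,4],"roll":0,"hand":20}
  ]
}}

```text
clock: 15.12
tool_pos: [0.6221, -0.1652, 0.0276]
orientation: [180.0, -0.0, 159.9]
force: [0.8, -0.4, -1.9]
opening: 0.0299
```

Request:
{"api": "jog_arm", "payload": {
  "motion": [
    {"offset":[0,0,1.5],"roll":0,"hand":20},
    {"offset":[0,0,2.5],"roll":0,"hand":20},
    {"offset":[0,0,2.5],"roll":0,"hand":20},
    {"offset":[0,0,2.5],"roll":0,"hand":20}
  ]
}}

```text
clock: 15.45
tool_pos: [0.6223, -0.1652, 0.0253]
orientation: [180.0, 0.0, 159.9]
force: [0.4, -0.7, -0.7]
opening: 0.0301
```

Request:
{"api": "jog_arm", "payload": {
  "motion": [
    {"offset":[0,0,0],"roll":0,"hand":55},
    {"offset":[0,0,0],"roll":0,"hand":55},
    {"offset":[0,0,0],"roll":0,"hand":55},
    {"offset":[0,0,0],"roll":0,"hand":55},
    {"offset":[0,0,0],"roll":0,"hand":55},
    {"offset":[0,0,0],"roll":0,"hand":55},
    {"offset":[0,0,-15],"roll":0,"hand":55},
    {"offset":[0,0,-40],"roll":0,"hand":55},
    {"offset":[0,0,-75],"roll":0,"hand":55},
    {"offset":[0,0,-110],"roll":0,"hand":55},
    {"offset":[0,0,-125],"roll":0,"hand":55},
    {"offset":[0,0,-125],"roll":0,"hand":55}
  ]
}}

```text
clock: 16.45
tool_pos: [0.6249, -0.1656, 0.1556]
orientation: [179.9, 0.4, 159.9]
force: [1.2, 0.7, -0.0]
opening: 0.0549
```

```bash
python3 -c "
from h import *
from plant import cams
go(mag(M,(-.085,0,.15)),159.87)
c=cams.snapshot('side')
cv2.imwrite('pics/s6.png',cv2.resize(c['img'][150:350,200:420,::-1],(660,600),interpolation=cv2.INTER_CUBIC))"
```

```text
t 16.45 off [1.366e+02 1.000e-01 4.600e+00] roll 0.001 pos [ 0.6249 -0.1656  0.1556] [179.89   0.45 159.91] j [ 2.500e+00  1.970e+01 -7.800e+00  1.000e-01 -6.210e+01 -1.126e+02] F [ 1.2  0.7 -0. ] open 54.9
```

View pics/s6.png

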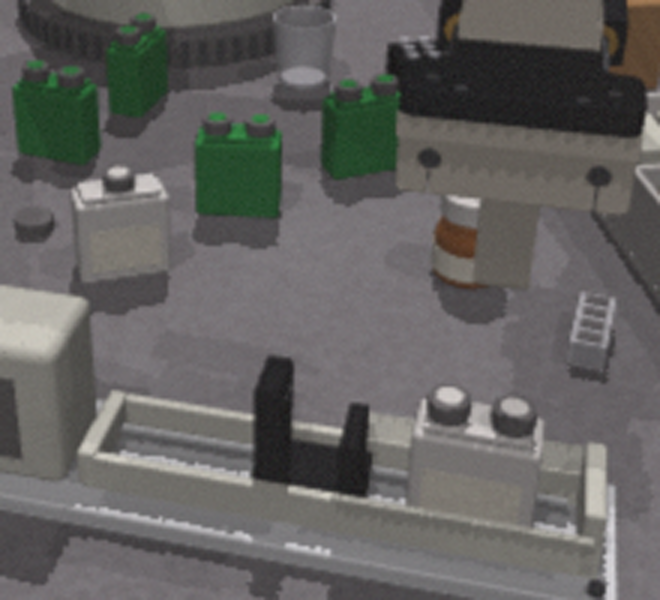

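The twin-cap pack stands upright in the track, caps at (450,400) and (515,412), with the follower still open. I'll shut the fingers and go behind the tab.

Request:
{"api": "jog_arm", "payload": {
  "motion": [
    {"offset":[20,0,0],"roll":0,"hand":0},
    {"offset":[50,0,0],"roll":0,"hand":0},
    {"offset":[85,0,0],"roll":0,"hand":0},
    {"offset":[115,0,0],"roll":0,"hand":0},
    {"offset":[132,0,0],"roll":0,"hand":0},
    {"offset":[137,0,0],"roll":0,"hand":0},
    {"offset":[137,0,0],"roll":0,"hand":0},
    {"offset":[137,0,0],"roll":0,"hand":0},
    {"offset":[137,0,0],"roll":0,"hand":0},
    {"offset":[137,0,0],"roll":0,"hand":0},
    {"offset":[137,0,0],"roll":0,"hand":0},
    {"offset":[137,0,30],"roll":0,"hand":0},
    {"offset":[137,0,65],"roll":0,"hand":0},
    {"offset":[137,0,90],"roll":0,"hand":0},
    {"offset":[137,0,108],"roll":0,"hand":0},
    {"offset":[137,0,117],"roll":0,"hand":0},
    {"offset":[137,0,117],"roll":0,"hand":0},
    {"offset":[137,0,117],"roll":0,"hand":0}
  ]
}}

```text
clock: 18.0
tool_pos: [0.494, -0.1183, 0.0334]
orientation: [-180.0, -0.0, 159.9]
force: [-0.4, -0.2, 0.8]
opening: 0.0007
```

```bash
python3 -c "
from h import *
from plant import cams
go(mag(M,(-.042,0,.038)),159.87)
c=cams.snapshot('side')
cv2.imwrite('pics/s7.png',cv2.resize(c['img'][150:350,200:420,::-1],(660,600),interpolation=cv2.INTER_CUBIC))"
```

```text
t 18.0 off [-45.6   0.6  -4.7] roll 0.0 pos [ 0.494  -0.1183  0.0334] [-1.7997e+02 -3.0000e-02  1.5988e+02] j [   8.7   15.9  -32.8    0.   -41.3 -118.9] F [-0.4 -0.2  0.8] open 0.7
```

View pics/s7.png

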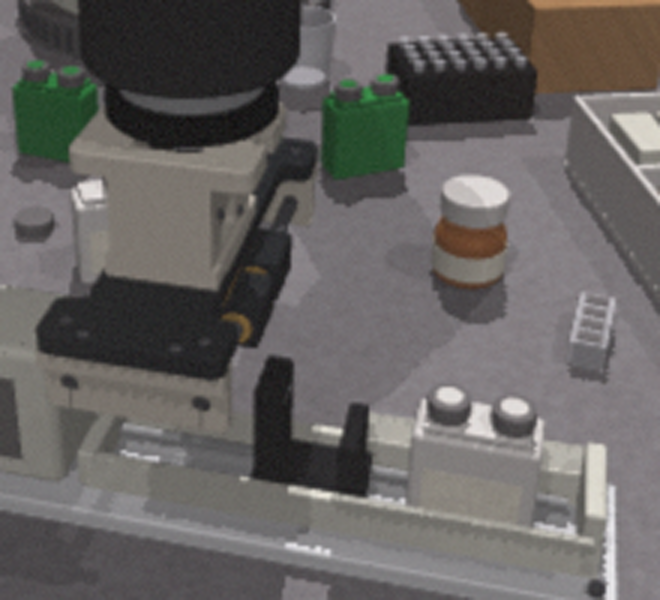

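The gripper is behind the tab, with its body's lower front edge at (215,430) and the tab top at (278,365). Nothing is touching. I'll nudge the tab forward slowly.

Request:
{"api": "jog_arm", "payload": {
  "motion": [
    {"offset":[-5,0,0],"roll":0,"hand":0},
    {"offset":[-10,0,0],"roll":0,"hand":0},
    {"offset":[-14,0,0],"roll":0,"hand":0},
    {"offset":[-17,0,0],"roll":0,"hand":0},
    {"offset":[-20,0,0],"roll":0,"hand":0},
    {"offset":[-23,0,0],"roll":0,"hand":0},
    {"offset":[-26,0,0],"roll":0,"hand":0},
    {"offset":[-29,0,0],"roll":0,"hand":0},
    {"offset":[-32,0,0],"roll":0,"hand":0},
    {"offset":[-35,0,0],"roll":0,"hand":0},
    {"offset":[-38,0,0],"roll":0,"hand":0},
    {"offset":[-40,0,0],"roll":0,"hand":0},
    {"offset":[-42,0,0],"roll":0,"hand":0},
    {"offset":[-44,0,0],"roll":0,"hand":0},
    {"offset":[-45,0,0],"roll":0,"hand":0},
    {"offset":[-45,0,0],"roll":0,"hand":0}
  ]
}}

```text
clock: 19.38
tool_pos: [0.5362, -0.1336, 0.0333]
orientation: [180.0, 0.0, 159.9]
force: [1.1, 0.1, -0.3]
opening: 0.0
```

Request:
{"api": "jog_arm", "payload": {
  "motion": [
    {"offset":[10,0,0],"roll":0,"hand":0},
    {"offset":[25,0,0],"roll":0,"hand":0},
    {"offset":[30,0,-10],"roll":0,"hand":0},
    {"offset":[30,0,-40],"roll":0,"hand":0},
    {"offset":[30,0,-80],"roll":0,"hand":0},
    {"offset":[30,0,-120],"roll":0,"hand":0},
    {"offset":[30,0,-150],"roll":0,"hand":0},
    {"offset":[30,0,-150],"roll":0,"hand":0},
    {"offset":[30,0,-150],"roll":0,"hand":0},
    {"offset":[30,0,-150],"roll":0,"hand":0},
    {"offset":[30,0,-150],"roll":0,"hand":0}
  ]
}}

```text
clock: 20.3
tool_pos: [0.5068, -0.1231, 0.1826]
orientation: [-180.0, -0.1, 159.9]
force: [0.5, -0.1, -0.2]
opening: 0.0004
```

```bash
python3 -c "
from h import *
from plant import cams
go(mag(M,(-.042,0,.038)),159.87)
c=cams.snapshot('side')
cv2.imwrite('pics/s8.png',cv2.resize(c['img'][150:350,200:420,::-1],(660,600),interpolation=cv2.INTER_CUBIC))"
```

```text
t 20.3 off [-32.1   0.9 144.6] roll 0.0 pos [ 0.5068 -0.1231  0.1826] [-1.7998e+02 -8.0000e-02  1.5988e+02] j [   7.9    7.3  -20.7   -0.   -62.2 -118. ] F [ 0.5 -0.1 -0.2] open 0.4
```

View pics/s8.png

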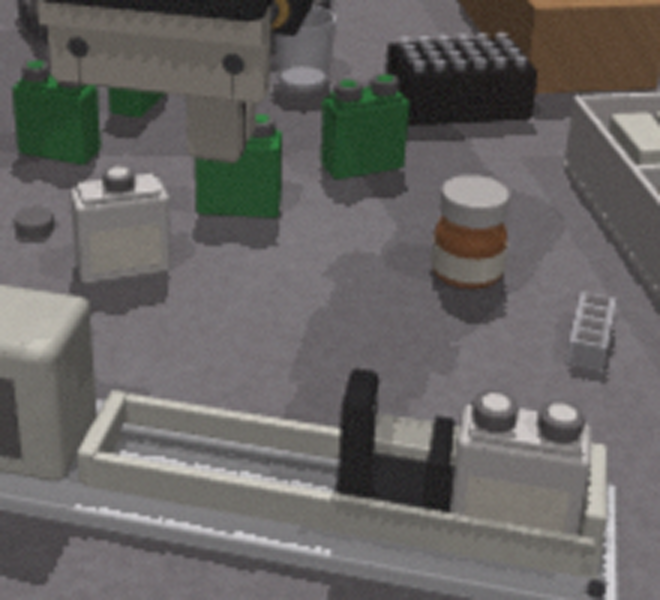

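The follower has sprung shut. Its plate at (440,460) is against the pack, and the pack is upright against the stop at (595,480). The single-cap pack is unmoved at (120,230). I'll let it settle briefly, compare, and hand in.

Request:
{"api": "jog_arm", "payload": {
  "motion": [
    {"offset":[0,0,0],"roll":0,"hand":0},
    {"offset":[0,0,0],"roll":0,"hand":0},
    {"offset":[0,0,0],"roll":0,"hand":0},
    {"offset":[0,0,0],"roll":0,"hand":0},
    {"offset":[0,0,0],"roll":0,"hand":0},
    {"offset":[0,0,0],"roll":0,"hand":0}
  ]
}}

```text
clock: 20.85
tool_pos: [0.5077, -0.1232, 0.1831]
orientation: [-180.0, -0.0, 159.9]
force: [0.9, -0.2, -0.3]
opening: 0.0005
```

```bash
python3 -c "
from h import *
from plant import cams,order
S=cams.snapshot('side');c=S['img'][150:350,200:420,::-1]
a=cv2.resize(cv2.imread('pics/s8.png'),(220,200),interpolation=cv2.INTER_AREA)
print('diff on magazine',np.abs(a[120:].astype(int)-c[120:]).mean(),np.abs(a[120:].astype(int)-c[120:]).max())
print('tab at travel .015 predicted (s8 px)',(proj(S,mag(M,(-.005,0,.082)))-[200,150])*3)
order.close_job()"
```

```text
diff on magazine 1.8002462121212122 17
tab at travel .015 predicted (s8 px) [365.58370175 384.34120199]
the job is handed in; nothing more can be done
```

The twin-cap pack is loaded and the job was handed in at about 21 s. I pulled the follower back 60 mm, where it held itself open. I then stood the pack in the track, let go of it, and nudged the tab from behind so the follower sprang shut.

- **Result:** The last picture shows the pack upright against the front stop with the follower's plate against it. The tab is within about 4 px (roughly 2–3 mm) of where 15 mm of travel would put it. The magazine looked the same half a second later.
- **Untouched items:** The single-cap pack stands where it was. I did not touch the green look-alikes. The gripper was clear of everything at hand-in.
- **What disagreed:** The reported tool height was about 35 mm lower than the pictures and contact showed. Because of that, my first close on the tab passed above it without gripping. I corrected for the offset and the later moves were fine.
- **Tab position:** The tab was also about 3 mm to one side of my image fit, which gave a sideways force of about 16 N while I gripped it.

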